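# Nudge the matching plaster bust into the sprung jaw

## Task

Three fresh plaster busts stand on the bench: slide the one whose round foot matches the curve of the pale wooden sprung jaw along the bench into that jaw, and press it in until the jaw gives way by about a centimetre; then let go and leave it standing nested in the curve. The plaster is still soft, so do not lift or tip it and never squeeze or press it with more than 15 N, and leave the other two busts, the paint bottle and the jar where they are.

Things in the scene. Friction and masses are not known exactly. Their poses are not given: they have to be found in the camera images.
- bust_a: white plaster bust (head and shoulders) on a round foot disc 48 mm in diameter and 22 mm high; 51 mm tall in all, about 90 g. Origin: centre of the foot's underside, z up, face to its -x (any yaw). Loose, stands on the bench; pushed high up it tips, so push at the foot
- bust_b: white plaster bust (head and shoulders) on a round foot disc 60 mm in diameter and 22 mm high; 58 mm tall in all, about 140 g (110 to 180 g). Origin: centre of the foot's underside, z up, face to its -x (any yaw). Loose, stands on the bench; pushed high up it tips, so push at the foot
- bust_c: white plaster bust (head and shoulders) on a round foot disc 72 mm in diameter and 22 mm high; 65 mm tall in all, about 200 g. Origin: centre of the foot's underside, z up, face to its -x (any yaw). Loose, stands on the bench; pushed high up it tips, so push at the foot
- stand: holding stand fixed to the bench. Origin: on the bench under the centre of the jaw's curve when the jaw is at rest; its +x axis is the direction in which the jaw gives way, so a bust comes in travelling along +x. Its grey block, 40 mm high and 130 mm wide, begins 90 mm from the origin along +x, with a 12 mm high steel foot bar 170 mm wide behind x = 110 mm
- jaw_seat (a point): centre of the jaw's curve, at bench height; moves with the jaw. The jaw is a pale plywood half-round wall, inner radius 31 mm, 10 mm thick, spanning 60 degrees either side of the stand's +x axis, from 6 to 26 mm above the bench. It is open towards the stand's -x; a bust is nested when its origin is at this point
- jaw (a joint): how far the jaw has been pushed back along the stand's +x, in m: 0 at rest, stop at 0.025. A damped return spring of 0.3 N per mm (no preload) pushes it back towards 0; at the stop it is rigid. A bust left in it may keep it a few mm back by friction
- paint_bottle: small loose paint bottle, 34 mm in diameter, 65 mm tall, standing; origin at the centre of its underside
- jar: loose glass jar with steel lid, 64 mm in diameter, 75 mm tall, standing; origin at the centre of its underside
Things that resemble listed ones, but are neither listed nor needed, are in the scene too. What is meant by the stand is not orange, and is the smaller of those in its own colour. What is shaped like the bust_b but black is not meant.

How it is judged:
By the outcome, as a careful person would: the job done as asked, in the order asked, and still so for the second after the job is handed in, with the robot touching nothing.
It also fails if it takes over 59 s, if anything falls off the work surface, if the arm or the gripper's body presses on something with over 40 N, if the wrist force passes 120 N, or if a joint passes its speed limit or range.

## Robot

A 6-joint arm with a two-finger parallel gripper is mounted at the origin on the work surface. World frame = base frame: x ahead of the robot, y to its left, z up, the work surface at z = 0. Lengths are in m, angles in degrees, forces in N, time in s.
With the tool pointing down it reaches from about 0.4 to 0.825 m from the base axis. Payload 7 kg.
Tool frame: the origin (TCP) lies midway between the tips of the shut fingers; the grasp point (between the pads) lies 19 mm behind it; z points along the fingers, x is the direction in which the jaws open and shut, and the axes are right-handed (so a half turn about z gives the same grasp; the last joint's range is limited). The gripper opens to 88 mm and grips with 3 to 60 N. Pads are 19 mm wide; open, the fingers measure 130 mm over their backs; the gripper's body (78 mm by 193 mm) begins 47 mm behind the grasp point.
Start: joints at [16.507, 20.546, 0.682, 0, -70.136, -16.507], TCP at [0.675, -0, 0.227] pointing down, gripper open.
Joint ranges: [-176.03, 176.03], [-82.01, 121.73], [-58.28, 71.71], [-173.87, 95.51], [-174.79, -0.11], [-173.66, 173.66]. Speed limits (degrees/s): [136.94, 136.94, 172.46, 180, 180, 180].

## Interface

Orientations are given as [roll, pitch, yaw] about the fixed x, y, z axes, in that order (R = Rz(yaw) Ry(pitch) Rx(roll)).
In Python, from plant import * gives the robot as it stands. The module is installed in compiled form; this text tells all that it offers.
- The arm moves only by the shell command python3 -m pendant 'ROWS' [OPENING]. ROWS is JSON, a list that holds one entry, the list of rows, each a list of 6 numbers: the shift along the world's x, y, z in mm, then the turn, a rotation vector about the world's x, y, z in degrees. A call has 1 to 10 rows; each row is the pose to reach, as a shift and turn from the pose commanded when the call began; what a row does not reach only later rows make up. A row lasts 1/8 s, in which the tool goes at most 62.5 mm and 10.7 degrees, less where a joint would pass 70% of its speed; a pose out of reach is approached as far as the arm can. A call with a gripper value outside its range is refused whole. OPENING is the closure, from -1 (fully open) to 1 (shut), set as the call begins (- or left out, the last holds). The fingers move at their own pace and stop on an object; the grip force is fixed at half the most. Time passes only in rows, so rows that repeat a pose let the fingers close. It gives the time, the measured TCP pose, the force and the opening at its end, in the units of the state.
- get_obs(): the state, without advancing time (a new reading comes with each control period).
- snapshot(name): name is "scene" or "side" or "wrist"; returns a dict with "pixels" (384x512x3 uint8, red, green, blue), "depth" (384x512 float32, m along the optical axis (not along the pixel's ray), 0 where there is no reading), "fx", "fy", "cx", "cy" (pixels), "pose" (4x4, takes a point from camera to world coordinates); the wrist camera has in their place "tool_from_camera" (4x4, takes a point from camera to tool coordinates, whose origin is the TCP and whose axes are the tool frame's). Camera axes: x right, y down, z forward; pixel columns grow to the right and rows downward; lengths in m; the calibration is good to about 2 mm. A picture is of the moment at which its call begins: read the wrist's pose just before it.
- close_job(): hands the job in, once; it reports no verdict.
The state is a dict: "clock": time; "joint_pos": joint angles; "qvel": joint speeds; "tau": joint torques, N m; "tool_pos": TCP position; "orientation": TCP orientation; "force": force on the tool from outside, world axes, zero at the start; "moment": the same for the moment, N m; "opening": finger opening in m.
Only numpy, scipy, OpenCV 4.12 (cv2) and the standard library are available. Lean on these libraries where they do the work, as an engineer would, in place of code of your own. Each camera call takes 0.05 s, during which the arm holds its last target. There are 200 camera calls.

## Working session

There is one attempt and no reset: what is moved stays moved. The work goes in short steps, Python scripts to look and compute and a shell command to move; the robot and the scene stay as the last step left them, time stands still between calls to the robot, and variables do not carry over. Pictures are saved under pics/ and viewed, about 8 in all and at most 12, crops included, and the job is handed in when it is done.

```bash
mkdir -p pics
cat > h.py <<'E'
from plant import *
import numpy as np, cv2
from scipy.spatial.transform import Rotation as R
def snap(n):
    o=get_obs(); s=snapshot(n)
    if n=="wrist":
        T=np.eye(4); T[:3,:3]=R.from_euler('xyz',o['orientation'],degrees=True).as_matrix(); T[:3,3]=o['tool_pos']
        s['pose']=T@np.array(s['tool_from_camera'])
    return s
def cloud(s):
    d=s['depth']; v,u=np.mgrid[:d.shape[0],:d.shape[1]]
    p=np.stack([(u-s['cx'])/s['fx']*d,(v-s['cy'])/s['fy']*d,d],-1)
    T=np.array(s['pose']); return p@T[:3,:3].T+T[:3,3]
def save(s,f,box=None,k=1):
    im=s['pixels'][:,:,::-1]
    if box: a,b,c,d=box; im=im[b:d,a:c]
    cv2.imwrite('pics/'+f,cv2.resize(im,None,fx=k,fy=k,interpolation=cv2.INTER_CUBIC))
E
python3 - <<'E'
from h import *
import pickle
for n in ("scene","side"):
    s=snap(n); save(s,n+'.png',k=1.5); pickle.dump(s,open(n+'.pkl','wb')); print(n,np.round(s['pose'],3).tolist())
o=get_obs();print(o)
E
```

```text
scene [[-0.794, 0.331, -0.51, 1.269], [0.608, 0.423, -0.672, 0.953], [-0.006, -0.843, -0.537, 0.799], [0.0, 0.0, 0.0, 1.0]]
side [[0.873, -0.317, 0.371, 0.056], [-0.488, -0.548, 0.679, -0.857], [-0.012, -0.774, -0.633, 0.821], [0.0, 0.0, 0.0, 1.0]]
{'clock': 0.1, 'joint_pos': array([ 1.65084406e+01,  2.05877964e+01,  6.39177988e-01, -1.69118554e-02,
       -7.01357120e+01, -1.65080939e+01]), 'qvel': array([ 0.00997304, -0.10222879,  0.07804706,  0.11315883, -0.07944471,
        0.01095619]), 'tau': array([-1.42273191e-03, -5.84165347e+01,  2.93752134e+01,  7.01551259e+00,
        1.01412315e-02, -6.66964229e-05]), 'tool_pos': array([ 6.74566548e-01, -1.30530625e-05,  2.25714894e-01]), 'orientation': array([-1.79991279e+02, -8.53722185e-02,  1.79994582e+02]), 'force': array([-0.54987196, -0.26586377, -0.57310952]), 'moment': array([ 0.069699  , -0.02567335, -0.00442833]), 'opening': 0.08754307894470809}
```

View pics/scene.png

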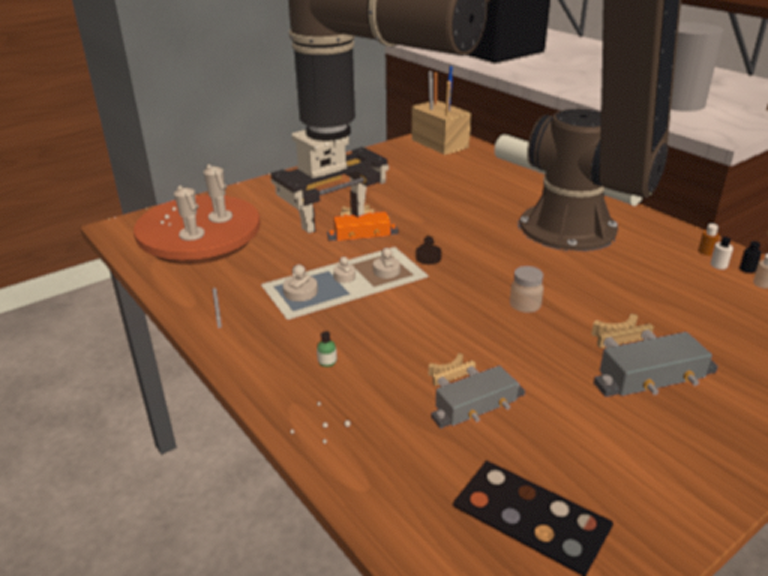

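View pics/side.png

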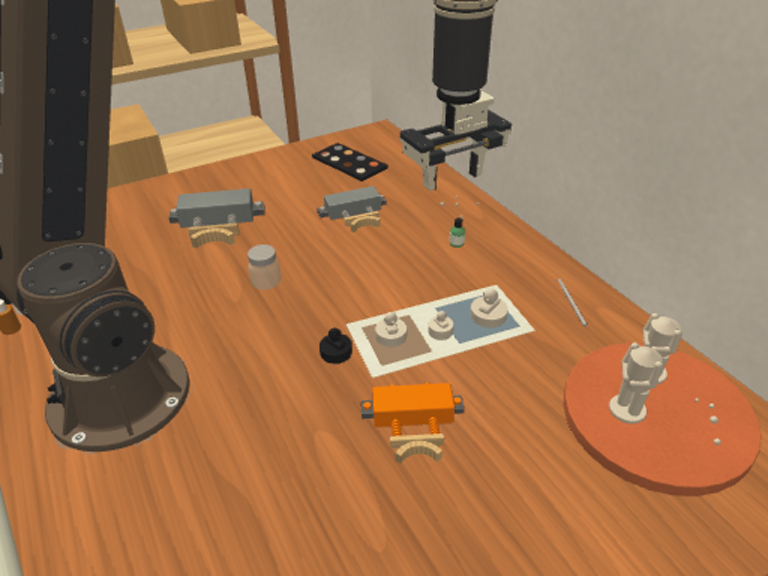

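Scene view (pixels at 1.5×):
- **White busts:** large (300,287), small (345,270) and middle (387,265). In the side view the middle one is at (391,330). The black look-alike is at (428,250).
- **Stands:** orange (362,226), large grey (655,360) and small grey (475,395). In the side view the small grey one is at (355,205).

I choose the middle white bust and the small grey stand, and will check both by measured size.

```bash
cat > m.py <<'E'
from h import *
import pickle
from scipy.optimize import least_squares
def circ(p,r=None):
    c=p.mean(0)
    f=least_squares(lambda q:np.hypot(p[:,0]-q[0],p[:,1]-q[1])-(q[2] if r is None else r),[*c,.03],loss='soft_l1',f_scale=.002)
    return f.x
S={n:pickle.load(open(n+'.pkl','rb')) for n in("scene","side")}
C={n:cloud(S[n]) for n in S}
px={'scene':dict(c=(300,287),a=(345,270),b=(387,265),blk=(428,252),bot=(327,352),jar=(527,290),blkS=(478,395),blkL=(655,360)),
'side':dict(c=(490,308),a=(440,324),b=(391,330),blk=(336,347),bot=(457,235),jar=(263,267),blkS=(352,205),blkL=(215,208))}
for n in S:
    P=C[n].reshape(-1,3); rgb=S[n]['pixels'].reshape(-1,3)
    for k,(u,v) in px[n].items():
        q=C[n][int(v/1.5),int(u/1.5)]
        near=P[(np.hypot(*(P[:,:2]-q[:2]).T)<(.13 if 'S' in k or 'L' in k else .045))&(P[:,2]>.008)]
        if 'S' in k or 'L' in k:
            t=near[(near[:,2]>.033)&(near[:,2]<.046)]
            (c,wh,a)=cv2.minAreaRect((t[:,:2]*1000).astype(np.float32)); print(n,k,'rect',np.round(c,1),np.round(wh,1),round(a,1)); 
            y=P[(np.hypot(*(P[:,:2]-q[:2]).T)<.16)&(P[:,2]>.008)&(P[:,2]<.034)]
            col=rgb[(np.hypot(*(P[:,:2]-q[:2]).T)<.16)&(P[:,2]>.008)&(P[:,2]<.034)].astype(int)
            m=(col[:,0]-col[:,2]>45)&(col[:,1]>115); y=y[m]
            if len(y)>10:
                (cc,w2,a2)=cv2.minAreaRect((y[:,:2]*1000).astype(np.float32)); print('   jaw n',len(y),'zmax',y[:,2].max().round(3),'mean',y.mean(0).round(3),'rect',np.round(cc,1),np.round(w2,1),round(a2,1))
        else:
            t=near[(near[:,2]>.018)&(near[:,2]<.025)]
            x=circ(near[(near[:,2]>.008)&(near[:,2]<.019)]) if len(near)>10 else None
            print(n,k,'pix',q.round(3),'zmax',near[:,2].max().round(3),'circ',None if x is None else x.round(4),'rim',cv2.minEnclosingCircle((t[:,:2]*1000).astype(np.float32)) if len(t) else 0)
E
python3 m.py
```

```text
scene c pix [ 0.679 -0.136  0.021] zmax 0.065 circ [ 0.6765 -0.1454  0.0317  0.03  ] rim ((675.7587280273438, -145.76443481445312), 35.893489837646484)
scene a pix [ 0.571 -0.128  0.025] zmax 0.051 circ [ 0.5689 -0.1399  0.0228  0.03  ] rim ((569.0341186523438, -136.97584533691406), 24.50490379333496)
scene b pix [ 0.487 -0.09   0.027] zmax 0.058 circ [ 0.4805 -0.1023  0.0276  0.03  ] rim ((483.1361389160156, -101.15017700195312), 30.15597152709961)
scene blk pix [ 0.381 -0.079  0.024] zmax 0.058 circ [ 0.3729 -0.0874  0.0262  0.03  ] rim ((375.11187744140625, -86.88886260986328), 31.3196964263916)
scene bot pix [0.764 0.099 0.037] zmax 0.068 circ [0.7575 0.0837 0.018  0.03  ] rim ((762.2041015625, 89.85994720458984), 16.309383392333984)
scene jar pix [0.354 0.192 0.051] zmax 0.078 circ [0.3361 0.1747 0.0312 0.03  ] rim ((344.26873779296875, 181.95216369628906), 30.07305335998535)
scene blkS rect [622.4 333.7] [ 58.6 130.4] 80.6
   jaw n 287 zmax 0.029 mean [0.616 0.272 0.021] rect [637. 362.] [278.6  93. ] 71.3
scene blkL rect [311.5 435.5] [149.  172.8] 68.6
   jaw n 307 zmax 0.034
[... 514 characters left out ...]
de blk pix [ 0.366 -0.109  0.031] zmax 0.058 circ [ 0.3705 -0.093   0.0276  0.03  ] rim ((370.62255859375, -92.64411926269531), 29.97941780090332)
side bot pix [0.746 0.069 0.038] zmax 0.332 circ [0.7596 0.0848 0.0174 0.03  ] rim ((752.1680908203125, 77.02653503417969), 13.968968391418457)
side jar pix [0.328 0.15  0.053] zmax 0.079 circ [0.3358 0.1744 0.0316 0.03  ] rim ((333.392333984375, 167.72857666015625), 31.040517807006836)
side blkS rect [620.4 331. ] [ 64.6 128.8] 81.8
   jaw n 103 zmax 0.03 mean [0.609 0.253 0.024] rect [608.  254.9] [50.3 78.3] 77.6
side blkL rect [324.6 394.5] [181.8 140.8] 0.5
   jaw n 128 zmax 0.034 mean [0.289 0.372 0.031] rect [302.5 411. ] [157.5 207.3] 68.9
```

Feet measure 36, 24.5 and 30 mm in radius, so bust_b is the middle white one at about (0.480,-0.104). The small grey block is 130 mm wide, so it is the right stand; its axis is near 81° and its origin near (0.602,0.213). Next is a close look at the stand.

```bash
python3 -m pendant '[[[-25,40,0,0,0,-3],[-50,80,0,0,0,-6],[-75,110,0,0,0,-9],[-75,130,0,0,0,-9],[-75,130,0,0,0,-9],[-75,130,0,0,0,-9]]]' 0.18
python3 - <<'E'
from h import *
import pickle
s=snap('wrist'); save(s,'w1.png',k=1.5); pickle.dump(s,open('w1.pkl','wb')); print(np.round(s['pose'],3).tolist(), s['fx'],get_obs()['tool_pos'])
E
```

```text
clock: 0.85
tool_pos: [0.6003, 0.1296, 0.2262]
orientation: [-180.0, -0.0, 171.0]
force: [-0.1, 0.4, -0.2]
opening: 0.0372
[[-0.988, 0.15, 0.045, 0.588], [0.156, 0.945, 0.286, 0.052], [0.0, 0.29, -0.957, 0.384], [0.0, 0.0, 0.0, 1.0]] 289.6439354717586 [0.60032349 0.12930179 0.22616324]
```

View pics/w1.png

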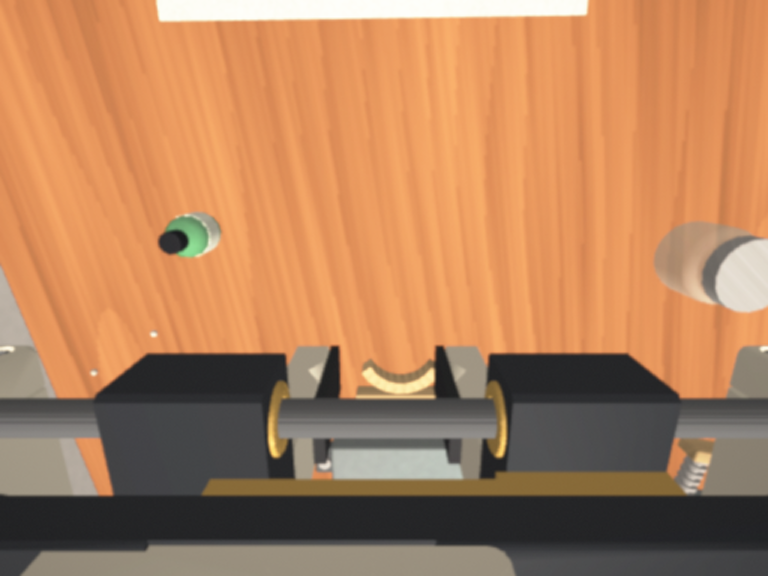

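The wrist view shows the curved jaw at (400,378) between the fingers, with its ends level, so its axis is about 81°. I'll fit its centre.

Run:
```python
from m import circ
from h import *
import pickle
for f in('w1','scene','side'):
    s=pickle.load(open(f+'.pkl','rb')); P=cloud(s).reshape(-1,3); c=s['pixels'].reshape(-1,3).astype(int)
    g=np.array([.602,.213]); d=np.hypot(*(P[:,:2]-g).T)
    m=(d<.052)&(d>.02)&(P[:,2]>.022)&(P[:,2]<.032)
    y=P[m]; x=circ(y[:,:2],.036); r=np.hypot(*(y[:,:2]-x[:2]).T)
    a=np.degrees(np.arctan2(*(y[:,:2]-x[:2]).T[::-1])); print(f,len(y),'centre',x[:2].round(4),'r',np.percentile(r,[3,50,97]).round(4),'ang',np.percentile(a,[1,50,99]).round(1),'z',y[:,2].mean().round(4))
```

```text
scene c pix [ 0.679 -0.136  0.021] zmax 0.065 circ [ 0.6765 -0.1454  0.0317  0.03  ] rim ((675.7587280273438, -145.76443481445312), 35.893489837646484)
scene a pix [ 0.571 -0.128  0.025] zmax 0.051 circ [ 0.5689 -0.1399  0.0228  0.03  ] rim ((569.0341186523438, -136.97584533691406), 24.50490379333496)
scene b pix [ 0.487 -0.09   0.027] zmax 0.058 circ [ 0.4805 -0.1023  0.0276  0.03  ] rim ((483.1361389160156, -101.15017700195312), 30.15597152709961)
scene blk pix [ 0.381 -0.079  0.024] zmax 0.058 circ [ 0.3729 -0.0874  0.0262  0.03  ] rim ((375.11187744140625, -86.88886260986328), 31.3196964263916)
scene bot pix [0.764 0.099 0.037] zmax 0.068 circ [0.7575 0.0837 0.018  0.03  ] rim ((762.2041015625, 89.85994720458984), 16.309383392333984)
scene jar pix [0.354 0.192 0.051] zmax 0.078 circ [0.3361 0.1747 0.0312 0.03  ] rim ((344.26873779296875, 181.95216369628906), 30.07305335998535)
scene blkS rect [622.4 333.7] [ 58.6 130.4] 80.6
   jaw n 287 zmax 0.029 mean [0.616 0.272 0.021] rect [637. 362.] [278.6  93. ] 71.3
scene blkL rect [311.5 435.5] [149.  172.8] 68.6
   jaw n 307 zmax 0.034
[... 781 characters left out ...]
9), 13.968968391418457)
side jar pix [0.328 0.15  0.053] zmax 0.079 circ [0.3358 0.1744 0.0316 0.03  ] rim ((333.392333984375, 167.72857666015625), 31.040517807006836)
side blkS rect [620.4 331. ] [ 64.6 128.8] 81.8
   jaw n 103 zmax 0.03 mean [0.609 0.253 0.024] rect [608.  254.9] [50.3 78.3] 77.6
side blkL rect [324.6 394.5] [181.8 140.8] 0.5
   jaw n 128 zmax 0.034 mean [0.289 0.372 0.031] rect [302.5 411. ] [157.5 207.3] 68.9
w1 519 centre [0.6018 0.2167] r [0.0295 0.0356 0.047 ] ang [ 17.8  78.8 143.1] z 0.0255
scene 95 centre [0.6044 0.2194] r [0.029  0.0359 0.0449] ang [ 19.5  77.3 149.4] z 0.0247
side 60 centre [0.6026 0.2178] r [0.0283 0.0357 0.0461] ang [ 12.5  80.3 146.7] z 0.0253
```

```bash
sed -i 's/^for n in S:/for n in (S if __name__=="__main__" else []):/' m.py
python3 -m pendant '[[[-22,-48,0,0,0,0],[-44,-96,0,0,0,0],[-66,-144,0,0,0,0],[-88,-192,0,0,0,0],[-110,-240,0,0,0,0],[-128,-281,0,0,0,0],[-128,-281,-30,0,0,0],[-128,-281,-50,0,0,0],[-128,-281,-50,0,0,0]]]'
python3 - <<'E'
from m import *
s=snap('wrist'); save(s,'w2.png',k=1.5); P=cloud(s).reshape(-1,3)
g=np.array([.480,-.104]); d=np.hypot(*(P[:,:2]-g).T)
t=P[(d<.04)&(P[:,2]>.015)&(P[:,2]<.028)]; print(len(t),cv2.minEnclosingCircle((t[:,:2]*1000).astype(np.float32)),t[:,2].mean(), P[(d<.04)][:,2].max())
print(get_obs()['tool_pos'],get_obs()['force'])
E
```

```text
clock: 2.02
tool_pos: [0.4708, -0.152, 0.1753]
orientation: [-180.0, -0.2, 170.9]
force: [0.5, -0.8, 0.3]
opening: 0.0358
1366 ((478.5106506347656, -105.31442260742188), 30.019956588745117) 0.021730497369068864 0.05873742646960384
[ 0.47168606 -0.15179778  0.17645038] [ 0.21737962  0.0855671  -0.53132234]
```

View pics/w2.png

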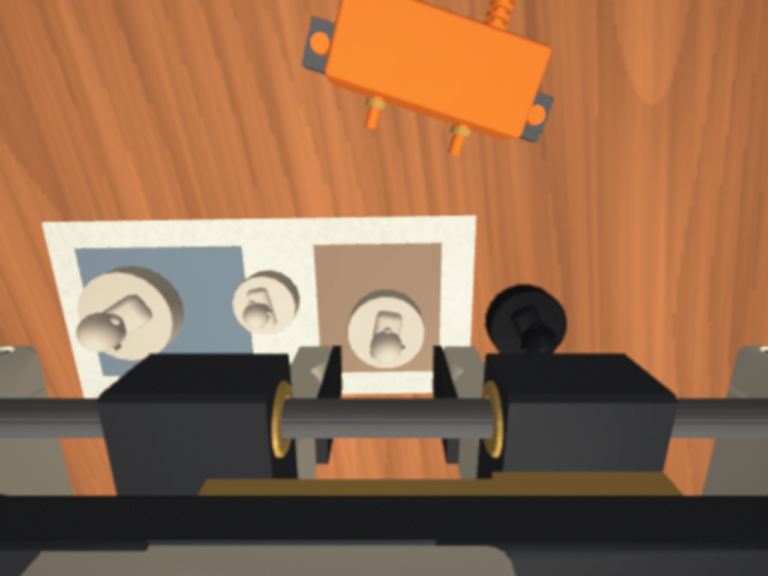

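The wrist view shows the middle bust at (387,330) on the brown patch, with the black one at (525,320) and the small one at (266,302). The foot is at (0.4785,-0.1053) with r = 30.0 mm, so it is bust_b. I descend behind it.

```bash
python3 -m pendant '[[[-1,-2,-30,0,0,0],[-1,-2,-60,0,0,0],[-1,-2,-90,0,0,0],[-1,-2,-120,0,0,0],[-1,-2,-140,0,0,0],[-1,-2,-155,0,0,0],[-1,-2,-163,0,0,0],[-1,-2,-167,0,0,0],[-1,-2,-167,0,0,0],[-1,-2,-167,0,0,0]]]'
python3 -m pendant '[[[1,4,0,0,0,0],[1,8,0,0,0,0],[2,11,0,0,0,0],[2,14,0,0,0,0],[2,17,0,0,0,0],[3,20,0,0,0,0],[4,23,0,0,0,0],[4,25,0,0,0,0],[4,25,0,0,0,0],[4,25,0,0,0,0]]]'
python3 - <<'E'
from h import *
s=snap('side'); save(s,'s2.png',box=(180,150,380,290),k=4)
E
```

```text
clock: 3.32
tool_pos: [0.4714, -0.153, 0.0101]
orientation: [180.0, 0.1, 171.0]
force: [-0.1, 0.4, 1.0]
opening: 0.036
clock: 4.58
tool_pos: [0.4751, -0.1279, 0.0096]
orientation: [180.0, 0.0, 171.0]
force: [0.5, 0.1, -0.3]
opening: 0.0362
```

View pics/s2.png

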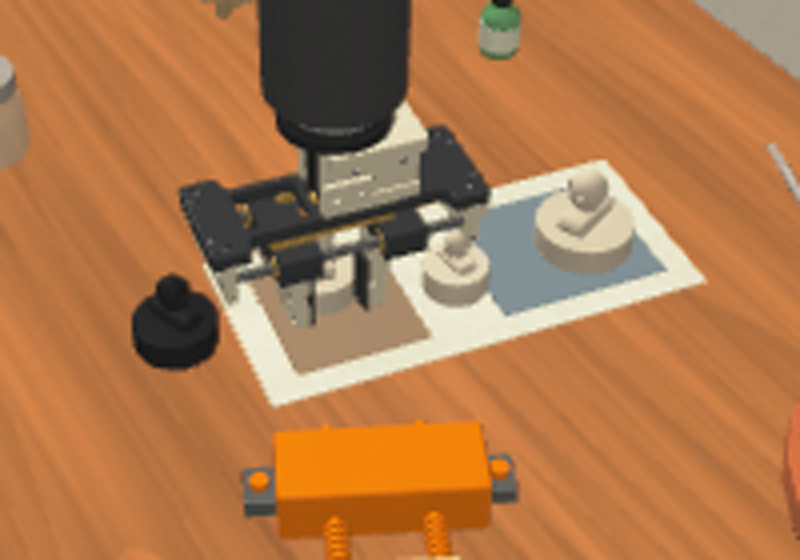

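Side crop: both fingers stand behind bust_b's foot around (335,285), with the small bust at (457,270) clear of them. I start the slide.

```bash
python3 -m pendant '[[[2,5,0,0,0,0],[4,12,0,0,0,0],[7,20,0,0,0,0],[10,28,0,0,0,0],[13,36,0,0,0,0],[16,44,0,0,0,0],[20,53,0,0,0,0],[24,62,0,0,0,0],[27,70,0,0,0,0],[30,78,0,0,0,0]]]'
python3 -m pendant '[[[4,8,0,0,0,0],[8,16,0,0,0,0],[12,24,0,0,0,0],[16,32,0,0,0,0],[20,40,0,0,0,0],[24,48,0,0,0,0],[28,56,0,0,0,0],[32,64,0,0,0,0],[36,71,0,0,0,0],[39,77,0,0,0,0]]]'
python3 -m pendant '[[[4,8,0,0,0,0],[8,16,0,0,0,0],[12,24,0,0,0,0],[16,32,0,0,0,0],[20,40,0,0,0,0],[24,48,0,0,0,0],[28,56,0,0,0,0],[32,64,0,0,0,0],[36,71,0,0,0,0],[39,76,0,0,0,0]]]'
python3 - <<'E'
from m import *
for n in('wrist','scene','side'):
    s=snap(n); P=cloud(s).reshape(-1,3); c=s['pixels'].reshape(-1,3).astype(int)
    g=np.array([.589,.138]); d=np.hypot(*(P[:,:2]-g).T)
    t=P[(d<.036)&(P[:,2]>.019)&(P[:,2]<.025)&(c.max(1)-c.min(1)<70)&(c.min(1)>90)]
    if len(t)>5: print(n,len(t),cv2.minEnclosingCircle((t[:,:2]*1000).astype(np.float32)))
    if n=='scene': save(s,'sc3.png',box=(230,150,430,300),k=4)
print(get_obs()['tool_pos'],get_obs()['force'])
E
```

```text
clock: 5.88
tool_pos: [0.5051, -0.0495, 0.0096]
orientation: [-180.0, -0.0, 171.0]
force: [-1.5, -0.9, 0.2]
opening: 0.0359
clock: 7.12
tool_pos: [0.5442, 0.0275, 0.0096]
orientation: [-180.0, -0.0, 171.0]
force: [-0.1, -0.7, 0.4]
opening: 0.0356
clock: 8.38
tool_pos: [0.5832, 0.1035, 0.0095]
orientation: [-180.0, -0.0, 171.0]
force: [-0.4, -1.1, 0.6]
opening: 0.0359
wrist 1505 ((587.5987548828125, 135.48631286621094), 29.642004013061523)
scene 127 ((592.8240356445312, 136.65420532226562), 32.04026794433594)
side 43 ((591.49365234375, 132.94482421875), 30.612756729125977)
[0.58325692 0.10334939 0.00954443] [-0.11307785 -1.09970415  0.7835987 ]
```

View pics/sc3.png

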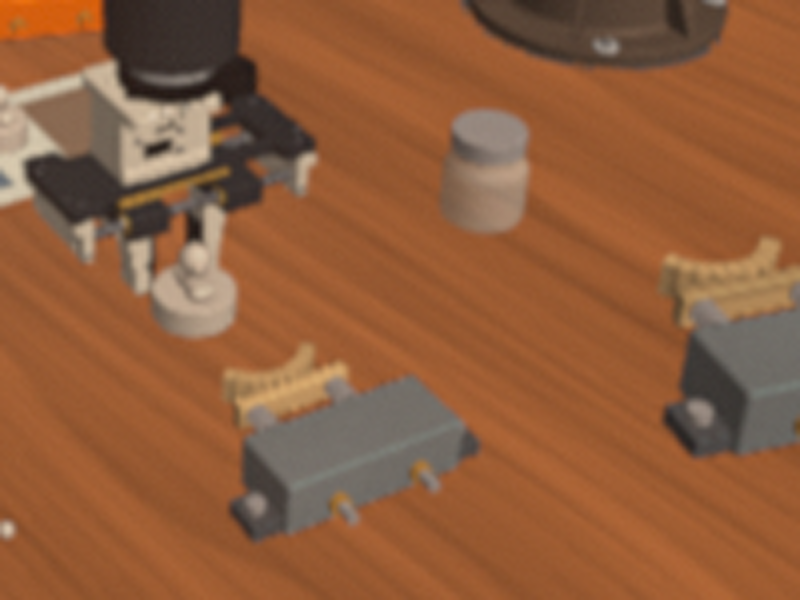

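Scene crop: the bust at (195,300) is held against both fingers, with the jaw straight ahead at (285,375). The remaining shift to nested is about (14,81) mm. I approach, then press slowly.

```bash
python3 -m pendant '[[[1,8,0,0,0,0],[3,16,0,0,0,0],[4,24,0,0,0,0],[6,32,0,0,0,0],[7,40,0,0,0,0],[8,48,0,0,0,0],[10,55,0,0,0,0],[11,61,0,0,0,0],[12,66,0,0,0,0],[12,70,0,0,0,0]]]'
python3 -m pendant '[[[0,2,0,0,0,0],[1,4,0,0,0,0],[1,6,0,0,0,0],[1,8,0,0,0,0],[2,10,0,0,0,0],[2,10,0,0,0,0]]]'
python3 -m pendant '[[[0,2,0,0,0,0],[1,4,0,0,0,0],[1,4,0,0,0,0],[1,4,0,0,0,0]]]'
cat > j.py <<'E'
from m import *
o=get_obs(); print(o['clock'],o['tool_pos'],o['force'])
for n in('wrist','scene','side'):
    s=snap(n); P=cloud(s).reshape(-1,3); c=s['pixels'].reshape(-1,3).astype(int)
    sat=c[:,0]-c[:,2]; g=np.array([.603,.22]); d=np.hypot(*(P[:,:2]-g).T)
    t=P[(d<.038)&(P[:,2]>.019)&(P[:,2]<.0245)&(sat<60)&(c.min(1)>90)]
    b=cv2.minEnclosingCircle((t[:,:2]*1000).astype(np.float32)) if len(t)>5 else None
    e=np.array([.160,.987]); q=P[:,:2]-np.array([.602,.2165]); al=q@e; la=q@[e[1],-e[0]]
    y=(P[:,2]>.0235)&(P[:,2]<.031)&(sat>50)&(c[:,0]>130)&(al>.0)&(al<.075)&(abs(la)<.05)
    k=y&(al>.02)
    print(n,'bust',b,'jaw n',y.sum(), 'along max',np.percentile(al[k],[50,98]).round(4) if k.sum()>5 else 0)
    save(s,f'{n}_{o["clock"]:.1f}.png',k=1.5)
    cc=cv2.imwrite
E
python3 j.py; for f in w1 scene side; do python3 - $f <<'E'
from m import *
import sys
s=pickle.load(open(sys.argv[1]+'.pkl','rb'));P=cloud(s).reshape(-1,3); c=s['pixels'].reshape(-1,3).astype(int)
sat=c[:,0]-c[:,2];e=np.array([.160,.987]); q=P[:,:2]-np.array([.602,.2165]); al=q@e; la=q@[e[1],-e[0]]
k=(P[:,2]>.0235)&(P[:,2]<.031)&(sat>50)&(c[:,0]>130)&(al>.02)&(al<.075)&(abs(la)<.05)
print('rest',sys.argv[1],k.sum(),np.percentile(al[k],[50,98]).round(4))
E
done
```

```text
clock: 9.78
tool_pos: [0.5951, 0.1733, 0.0096]
orientation: [180.0, 0.0, 171.0]
force: [-0.1, -0.9, -1.0]
opening: 0.0361
clock: 10.52
tool_pos: [0.597, 0.1832, 0.0095]
orientation: [180.0, -0.0, 171.0]
force: [-0.8, -0.2, -0.8]
opening: 0.0356
clock: 11.02
tool_pos: [0.5977, 0.1868, 0.0094]
orientation: [-180.0, -0.0, 171.0]
force: [-2.4, -1.8, 0.1]
opening: 0.036
11.025 [0.59768778 0.18684245 0.0094428 ] [-2.44595668 -1.75634188  0.07480502]
wrist bust ((602.00830078125, 218.74664306640625), 29.57599639892578) jaw n 0 along max 0
scene bust ((601.4404907226562, 215.36265563964844), 34.76597213745117) jaw n 127 along max [0.048  0.0573]
side bust ((600.9721069335938, 221.1791229248047), 36.445091247558594) jaw n 11 along max [0.0492 0.056 ]
rest w1 476 [0.0326 0.0438]
rest scene 125 [0.0429 0.0547]
rest side 64 [0.0384 0.0505]
```

```bash
python3 -m pendant '[[[0,2,0,0,0,0],[1,4,0,0,0,0],[1,6,0,0,0,0],[1,8,0,0,0,0],[1,8,0,0,0,0],[1,8,0,0,0,0],[1,8,0,0,0,0]]]'
python3 j.py
python3 - <<'E'
from m import *
f=[]
for i in range(12): snapshot('side'); f.append(get_obs()['force'])
print('meanF',np.mean(f,0),np.std(f,0))
# jaw tips / block-plate edge comparison in scene: shift of the pale mask
a=S['scene']; b=snap('scene')
for nm,s in(('rest',a),('now',b)):
    P=cloud(s); c=s['pixels'].astype(int); e=np.array([.160,.987]); q=P[...,:2]-np.array([.602,.2165]); al=q@e; la=q@np.array([e[1],-e[0]])
    m=(P[...,2]>.0235)&(P[...,2]<.031)&(c[...,0]-c[...,2]>50)&(c[...,0]>130)&(al<.08)&(al>-.0)&(abs(la)<.06)
    for lo in(-.045,-.03,-.015,0,.015,.03):
        k=m&(la>lo)&(la<lo+.015); print(nm,lo,k.sum(),np.percentile(al[k],[10,50,90]).round(4) if k.sum() else '')
E
```

```text
clock: 12.05
tool_pos: [0.5987, 0.1947, 0.0095]
orientation: [-180.0, -0.0, 171.0]
force: [-2.7, -3.7, 1.8]
opening: 0.036
12.05 [0.59866378 0.19469962 0.00945255] [-2.65367992 -3.65114671  1.80649643]
wrist bust ((603.1450805664062, 226.3863067626953), 29.574337005615234) jaw n 0 along max 0
scene bust ((606.9451293945312, 221.36099243164062), 33.6240234375) jaw n 130 along max [0.0512 0.065 ]
side bust ((598.0074462890625, 228.40789794921875), 35.92019271850586) jaw n 15 along max [0.0542 0.0639]
meanF [-2.85401221 -4.36796545  0.9731849 ] [0.4753714  0.36599326 0.53640058]
rest -0.045 8 [0.0199 0.0487 0.0533]
rest -0.03 30 [0.0242 0.0371 0.0514]
rest -0.015 20 [0.0327 0.042  0.0507]
rest 0 26 [0.0321 0.0417 0.053 ]
rest 0.015 29 [0.0257 0.0367 0.0535]
rest 0.03 15 [0.0239 0.0492 0.0533]
now -0.045 10 [0.0537 0.0598 0.0653]
now -0.03 30 [0.0337 0.0471 0.0635]
now -0.015 30 [0.045  0.0551 0.0635]
now 0 30 [0.0473 0.056  0.0644]
now 0.015 32 [0.0322 0.0444 0.0625]
now 0.03 17 [0.035  0.0586 0.0641]
```

Jaw edge shift from the scene camera is 10–11 mm, and the push force is about 4.8 N along the axis, which fits about 10 mm of spring plus friction. I back off slowly so the bust rides back with the jaw.

```bash
python3 -m pendant '[[[0,-1,0,0,0,0],[0,-2,0,0,0,0],[0,-3,0,0,0,0],[-1,-4,0,0,0,0],[-1,-5,0,0,0,0],[-1,-6,0,0,0,0],[-1,-7,0,0,0,0],[-1,-8,0,0,0,0],[-1,-9,0,0,0,0],[-1,-10,0,0,0,0]]]'
python3 -m pendant '[[[0,-1,0,0,0,0],[0,-2,0,0,0,0],[0,-3,0,0,0,0],[-1,-4,0,0,0,0],[-1,-6,0,0,0,0],[-1,-9,0,0,0,0],[-2,-14,0,0,0,0],[-4,-22,0,0,0,0],[-5,-32,0,0,0,0],[-5,-32,0,0,0,0]]]'
python3 j.py; ls pics
```

```text
clock: 14.1
tool_pos: [0.5984, 0.1852, 0.0098]
orientation: [180.0, 0.0, 171.0]
force: [-0.2, 0.3, 1.1]
opening: 0.0361
clock: 15.35
tool_pos: [0.5927, 0.152, 0.0096]
orientation: [-180.0, -0.0, 170.9]
force: [1.0, 1.0, -0.6]
opening: 0.036
15.35 [0.59274001 0.15197549 0.00958368] [ 0.99668873  1.04105374 -0.61059144]
wrist bust ((598.4644165039062, 196.08091735839844), 19.637039184570312) jaw n 0 along max 0
scene bust ((605.2355346679688, 221.15164184570312), 29.640300750732422) jaw n 139 along max [0.0474 0.0569]
side bust ((614.7216796875, 212.75804138183594), 28.67950439453125) jaw n 6 along max 0
s2.png
sc3.png
scene.png
scene_11.0.png
scene_12.1.png
scene_15.3.png
side.png
side_11.0.png
side_12.1.png
side_15.3.png
w1.png
w2.png
wrist_11.0.png
wrist_12.1.png
wrist_15.3.png
```

Now lift clear, back away and inspect from above.

```bash
python3 -m pendant '[[[0,0,20,0,0,0],[0,0,60,0,0,0],[0,0,110,0,0,0],[0,0,160,0,0,0],[0,0,200,0,0,0],[0,15,217,0,0,0],[0,30,217,0,0,0],[0,30,217,0,0,0],[0,30,217,0,0,0]]]'
python3 j.py
python3 - <<'E'
import cv2,glob,numpy as np
f=sorted(glob.glob('pics/scene_16*'))[-1]; w=sorted(glob.glob('pics/wrist_16*'))[-1]
a=cv2.imread(f)[250:450,350:600]; b=cv2.imread(w)[250:450,250:500]
cv2.imwrite('pics/fin.png',cv2.resize(np.vstack([a,b]),None,fx=1.5,fy=1.5))
from m import *
s=snap('scene');P=cloud(s).reshape(-1,3);c=s['pixels'].reshape(-1,3).astype(int)
for k,v in dict(c=(.674,-.149),a=(.568,-.140),blk=(.373,-.09),bot=(.758,.084),jar=(.336,.1745)).items():
    d=np.hypot(*(P[:,:2]-v).T); t=P[(d<.045)&(P[:,2]>.008)&(P[:,2]<.019)]; print(k,circ(t)[:2].round(4))
E
```

```text
clock: 16.62
tool_pos: [0.5924, 0.1829, 0.2251]
orientation: [-179.9, -0.1, 171.0]
force: [-0.6, 0.1, 0.1]
opening: 0.0363
16.625 [0.59238753 0.18285039 0.22510956] [-0.60565355  0.1140017   0.14085411]
wrist bust ((601.510009765625, 219.23741149902344), 30.65897560119629) jaw n 844 along max [0.0416 0.0533]
scene bust ((605.940673828125, 219.03167724609375), 30.605613708496094) jaw n 147 along max [0.0482 0.0583]
side bust ((605.0850830078125, 218.14491271972656), 32.45159912109375) jaw n 51 along max [0.0409 0.0542]
c [ 0.6773 -0.1462]
a [ 0.569  -0.1382]
blk [ 0.3737 -0.0885]
bot [0.7586 0.0855]
jar [0.3361 0.1751]
```

View pics/fin.png

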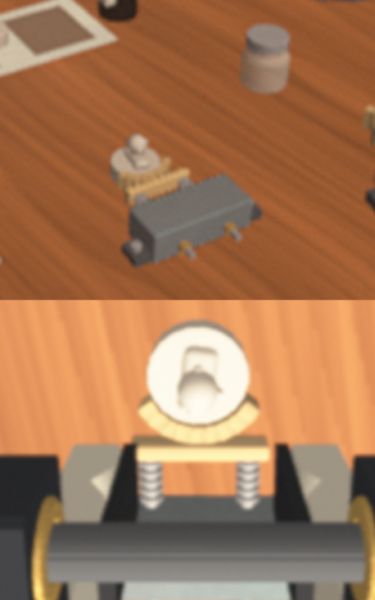

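The bust stands upright and nested: in the lower wrist panel its foot sits flush in the jaw at (198,375). Nothing else has moved, so I hand in.

```bash
python3 -c "
from plant import *
print(close_job())"
```

```text
the job is handed in; nothing more can be done
None
```

I slid bust_b (the middle white bust, 60 mm foot) along the bench into the small grey stand's jaw. I pushed only at the foot, with two partly open fingers. I pressed it in, backed off slowly so it rode back with the jaw, then lifted clear and handed in at about 17 s.

- **Press:** the jaw gave way about 10–11 mm by the scene camera. The side camera suggested about 13 mm, but from very few points. The measured push was about 5 N, which fits about 10 mm of spring plus friction and is well under 15 N.
- **Final position:** the wrist and scene images show the bust upright and flush in the curve. Its foot centre is near (0.6015, 0.219), and friction is holding the jaw an estimated 3 mm back.
- **Sideways force:** there was about 2 N sideways during the press, from a small misalignment of about 1 mm, and it was gone after release.
- **Other objects:** the other two busts, the paint bottle and the jar measure within about 2 mm of where they started, which is within measurement error.

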